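# Turn the keyed lid of a filter pot home

## Robot

A 7-joint arm with a two-finger parallel gripper is mounted at the origin on a cart in front of the work surface, level with it; the furniture and walls round the work are solid. World frame = base frame: x ahead of the robot, y to its left, z up, the work surface at z = 0. Lengths are in m, angles in rad, forces in N, time in s.
With the tool pointing down it reaches from about 0.4 to 0.875 m from the base axis. Payload 4.4 kg.
Tool frame: the origin (TCP) lies on the centre line of the jaws, within the pads' length; the fingertips stand 19 mm ahead of it and the grasp point (between the pads) is the TCP; z points along the fingers, y is the line along which they close (so a half turn about z gives the same grasp; the last joint's range is limited). The gripper opens to 85 mm and grips with 20 to 120 N. Pads are 22 mm wide; open, the fingers measure 114 mm over their backs; the gripper's body (76 mm by 85 mm) begins 54 mm behind the grasp point. The pads swing forward as they close: fully open they stand 13 mm farther back than shut.
Start: joints at [-1.317, 0.628, 0.038, 1.517, -0.027, 0.996, -0.02], TCP at [0.204, 0.617, 0.25] pointing down, gripper open.
Joint ranges: [-3.06, 3.06], [-0.37, 2.12], [-1.25, 1.32], [0.18, 2.47], [-1.1, 4.24], [0.23, 1.98], [-2.94, 2.94]. Speed limits (rad/s): [2.57, 2.57, 3.14, 3.14, 3.14, 3.14, 3.14].

## Interface

Orientations are given as [roll, pitch, yaw] about the fixed x, y, z axes, in that order (R = Rz(yaw) Ry(pitch) Rx(roll)).
In Python, from rig import env gives the robot as it stands. Calls block until the motion is done:
- env.move_to(position, orientation): joint-space move of the TCP to a pose.
- env.movel(position, rotation=None, vel=0.15, threshold=None): straight line of the TCP; rotation=None keeps the orientation; vel is the mean speed in m/s. With threshold (N) it stops when the force on the tool has changed by that much, and returns True; else False.
- env.movej(angles): joint-space move.
- env.gripper_to(opening, squeeze=None): finger opening in m; squeeze is the grip in N (None keeps the last); returns when the fingers have stopped.
- env.wait(seconds).
- env.ik(position, orientation): joint angles nearest the present ones, or None.
- env.get_state(): the state.
- env.capture(name): name is "side" or "top" or "wrist"; returns (picture, depth): 400x640x3 uint8, red, green, blue; 400x640 float32, m along the optical axis (not along the pixel's ray), 0 where there is no reading.
- env.camera_params(name): a dict with "intrinsics" (3x3 intrinsics, pixels), "extrinsics" (4x4, takes a point from camera to world coordinates). Camera axes: x right, y up, looking along -z (the intrinsics and any distortion apply to the point x, -y, -z); pixel columns grow to the right and rows downward; lengths in m; the calibration is good to about 2 mm. The wrist camera is an equidistant fisheye: a pixel r from the principal point sees the ray r / f radians off the axis. A picture is of the moment at which its call begins: read the wrist's pose just before it. camera_params takes no time and is no camera call; for the wrist camera it gives the pose at the moment of the call.
A pose or a line that the arm cannot do raises env.MotionError and nothing moves.
- env.hand_in(): hands the job in; it is judged then, once.
Trained networks look in the newest picture that a camera, given by its name, has taken for a name from the list of things; names that differ only in an ending like _2 or _b are one class to them, and where a whole thing is asked for, a point or a joint stands for the part that bears it (a point fixed in the world has none). Each returns a list of dicts, best first, with "confidence" (0 to 1); they miss things now and then, are a little off and sometimes report something else, mostly with a low value. They report only what shows in the picture. A call takes as long as a camera call. They do not tell look-alikes from the thing itself.
- env.silhouettes(camera, target): "region" (400x640 bool, what is visible of it) and "box" ([left, top, width, height] in pixels, round what is visible of it).
The state is a dict: "time_s": time; "joint_positions": joint angles; "qd": joint speeds; "joint_efforts": joint torques, N m; "ee_pos": TCP position; "orientation": TCP orientation; "contact_force": force on the tool from outside, world axes, zero at the start; "torque": the same for the moment, N m; "grip_width": finger opening in m; "grip_force": force on a finger pad.
Only numpy, scipy, OpenCV 4.12 (cv2) and the standard library are available. Lean on these libraries where they do the work, as an engineer would, in place of code of your own. Each camera call takes 0.05 s, during which the arm holds its last target. There are 200 camera calls.

## Task

Two round filter pots are fixed to the workbench; one is properly closed, but the lid of the other still stands proud because its lugs rest on top of the rim beside their notches. Take that lid by its handle, turn it on the rim, without taking it off the pot, until its wide key comes over the wide notch, and let it down so that it sits fully home, flush with the rim; then let go. Leave the pot that is already closed alone.

Things in the scene. Friction and masses are not known exactly. Their poses are not given: they have to be found in the camera images.
- pot: Open pot: grey metal, 112 mm across, fixed on a round 136 mm foot. Bore 88 mm, rim 12 mm broad, its top 70 mm above the bench. Three notches 10 mm deep cross the rim: a wide one (62 mm) toward the pot's +x, above a brass hose port, and two narrow ones (37 mm) at 120 and 240 degrees. Origin: centre of the underside; z up; +x within 30 degrees of world +x. Left or right pot, it varies
- lid_grip (a point): Handle centre of the loose lid (under 0.4 kg), on the lid's axis: wooden bar along lid x, 62 long, 18 wide, top 14 mm above, aluminium disc 24 mm below this point. z up; lid +x points to its key. At the start 104 mm above the bench, lugs lying on the rim, lid turned 44 to 70 degrees anticlockwise (from above) from the pot. With x along the pot's x (10 degrees play) it goes down 10 mm and is flush
- lid_key (a point): Top of the lid's wide key, 47 mm from the lid's axis along lid +x. The lid: a disc 76 mm across (6 mm play all round in the bore), a 72 mm plug below it, and three lugs 10 mm thick that reach over the rim: this key, 36 mm wide, for the wide notch, and two 12 mm lugs at 120 and 240 degrees for the narrow ones. Home, its top is level with the rim, 70 mm above the bench; at the start 80 mm
- pot_b: The other pot, same make and size, fixed to the bench, its lid (fixed to it) home and flush; top of its handle 108 mm above the bench. Origin: centre of the underside; x toward its wide notch and hose port. Not to be touched
There are look-alikes about, which are no part of the job. Of the things shaped like the part that bears lid_grip, the aluminium one is meant.

How it is judged:
By the outcome, as a careful person would: the job done as asked, in the order asked, and still so for the second after the job is handed in, with the robot touching nothing.
It also fails if it takes over 35 s, if anything falls off the work surface, if the arm or the gripper's body presses on something with over 40 N, if the wrist force passes 120 N, or if a joint passes its speed limit or range.

## Working session

There is one attempt and no reset: what is moved stays moved. The work goes in short steps, each a Python script; the robot and the scene stay as the last script left them, time stands still between calls to the robot, and variables do not carry over. Pictures are saved under pics/ and viewed, at most 10 in all, crops included, and the job is handed in when it is done.

```bash
mkdir -p pics; ls
python3 - <<'E'
from rig import env
import cv2,numpy as np
ims=[]
for c in ("top","side"):
    p,d=env.capture(c); np.savez(f"{c}.npz",p=p,d=d,K=env.camera_params(c)["intrinsics"],E=env.camera_params(c)["extrinsics"])
    cv2.imwrite(f"pics/{c}0.png",p[...,::-1])
    for t in ("pot","lid_grip"):
        for s in env.silhouettes(c,t): print(c,t,round(s["confidence"],2),s["box"])
    print(env.camera_params(c))
print(env.get_state()["time_s"])
E
```

```text
pics
top pot 0.65 [405.5, 227.6, 41.6, 46.5]
top lid_grip 0.95 [320.8, 163.8, 29.2, 23.2]
top lid_grip 0.84 [227.0, 143.2, 26.4, 26.3]
top lid_grip 0.62 [203.0, 237.3, 32.0, 24.4]
{'intrinsics': array([[476.04475782,   0.        , 318.43777312],
       [  0.        , 476.04475782, 200.2860288 ],
       [  0.        ,   0.        ,   1.        ]]), 'extrinsics': array([[ 3.89078653e-02,  9.78903019e-01, -2.00586785e-01,
         2.72181920e-01],
       [-9.99242801e-01,  3.81278114e-02, -7.75212896e-03,
        -4.69023755e-02],
       [ 5.93526512e-05,  2.00736519e-01,  9.79645266e-01,
         1.55276956e+00],
       [ 0.00000000e+00,  0.00000000e+00,  0.00000000e+00,
         1.00000000e+00]])}
side pot 0.64 [221.7, 182.2, 37.7, 22.0]
side pot 0.55 [284.8, 249.9, 67.8, 69.4]
side lid_grip 0.81 [321.2, 178.1, 24.2, 15.7]
side lid_grip 0.81 [345.8, 205.7, 28.3, 23.4]
side lid_grip 0.79 [227.1, 171.1, 27.6, 19.2]
{'intrinsics': array([[430.68657879,   0.        , 318.1424293 ],
       [  0.        , 430.68657879, 194.33960501],
       [  0.        ,   0.        ,   1.        ]]), 'extrinsics': array([[ 0.93196172,  0.13889275, -0.33489724,  0.16939094],
       [-0.36183678,  0.29813674, -0.88328287, -1.10920989],
       [-0.02283642,  0.94436396,  0.32810853,  0.49931839],
       [ 0.        ,  0.        ,  0.        ,  1.        ]])}
0.3
```

View pics/top0.png

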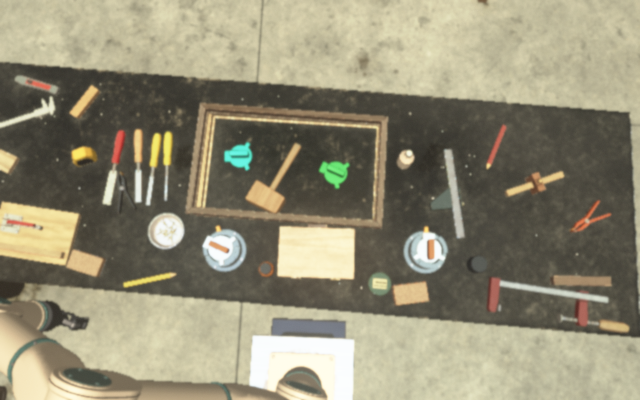

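View pics/side0.png

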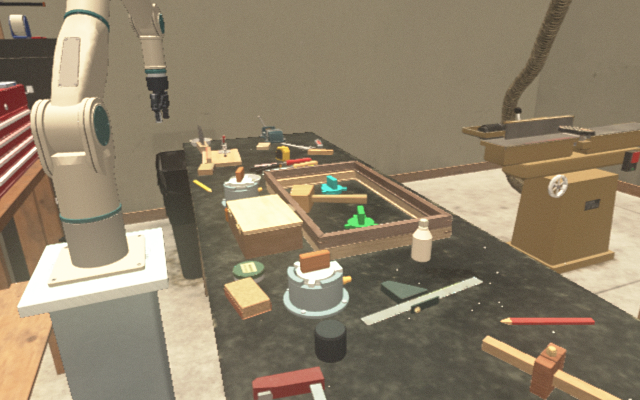

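The left pot (~(224,250) in the top view) has its handle turned away from its port. The right one (~(426,251)) has its handle in line with its port, so it is closed. The green and cyan lids in the tray are look-alikes. Next I'll measure the left pot.

```bash
cat > h.py <<'E'
import numpy as np
def cloud(p,d,K,E):
    v,u=np.mgrid[:400,:640].astype(float)
    x=(u-K[0,2])/K[0,0]*d; y=(v-K[1,2])/K[1,1]*d
    return np.stack([x,-y,-d],-1)@E[:3,:3].T+E[:3,3]
E
python3 - <<'E'
import cv2,numpy as np
from h import cloud
f=np.load("top.npz"); P=cloud(f["p"],f["d"],f["K"],f["E"]); p=f["p"]
for n,(cu,cv) in dict(L=(224,250),R=(426,251)).items():
    s=np.s_[cv-32:cv+33,cu-32:cu+33]; Q=P[s].reshape(-1,3); z=Q[:,2]
    for a,b in ((.095,.13),(.06,.09),(.06,.073),(.073,.09)):
        m=(z>a)&(z<b); q=Q[m]
        if len(q)>5:
            r=cv2.minAreaRect((q[:,:2]*1000).astype(np.float32)); print(n,a,b,m.sum(),q.mean(0).round(4),np.median(z[m]).round(4),[np.round(t,1) for t in r])
    c=cv2.resize(p[s],None,fx=6,fy=6,interpolation=cv2.INTER_CUBIC)
    zz=(np.clip(P[s][...,2]/.12,0,1)*255).astype(np.uint8); zz=cv2.applyColorMap(cv2.resize(zz,None,fx=6,fy=6,interpolation=0),cv2.COLORMAP_JET)
    globals()[n]=np.hstack([c[...,::-1],zz])
cv2.imwrite("pics/z.png",cv2.resize(np.vstack([L,R]),(600,600)))
E
```

```text
L 0.095 0.13 128 [0.4112 0.2607 0.1159] 0.1163 [array([412. , 262.3]), array([60.6, 18. ]), np.float64(68.8)]
L 0.06 0.09 678 [0.4094 0.261  0.0752] 0.077 [array([411.7, 261.8]), array([110.1, 108.9]), np.float64(47.8)]
L 0.06 0.073 225 [0.4043 0.2535 0.0668] 0.067 [array([411.5, 260.7]), array([106.6, 110.9]), np.float64(63.1)]
L 0.073 0.09 453 [0.4119 0.2648 0.0794] 0.0793 [array([416.4, 262.2]), array([104.4,  96.8]), np.float64(52.8)]
R 0.095 0.13 137 [ 0.4311 -0.3833  0.1067] 0.107 [array([ 431. , -383.9]), array([19.2, 60.8]), np.float64(88.6)]
R 0.06 0.09 719 [ 0.4308 -0.3823  0.0698] 0.0696 [array([ 430.7, -382.8]), array([109.4, 109.4]), np.float64(64.4)]
R 0.06 0.073 584 [ 0.4312 -0.3833  0.0682] 0.0689 [array([ 430.7, -382.8]), array([109.4, 109.4]), np.float64(64.4)]
R 0.073 0.09 135 [ 0.4292 -0.3777  0.0766] 0.075 [array([ 431.5, -380.2]), array([ 99.1, 104.4]), np.float64(69.2)]
```

View pics/z.png

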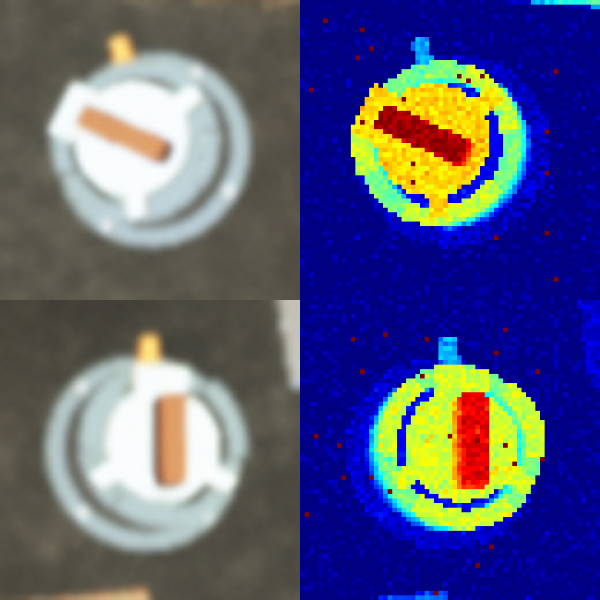

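Run:
```python
from rig import env
import cv2,numpy as np
from h import cloud
f=np.load("top.npz"); P=cloud(f["p"],f["d"],f["K"],f["E"]); p=f["p"].astype(int)
for n,(cu,cv) in dict(L=(224,250),R=(426,251)).items():
    s=np.s_[cv-32:cv+33,cu-32:cu+33]; Q=P[s]; c=p[s]; z=Q[...,2]
    m=(z>.058)&(z<.09); q=Q[m][:,:2]
    cc,r=cv2.minEnclosingCircle((q*1000).astype(np.float32)); print(n,"rim",cc,r)
    # outer rim fit by edge percentiles
    b=(c[...,0]-c[...,2]>70)&(z>.02)&(z<.075); q=Q[b]; print("port",b.sum(),q.mean(0).round(4))
    print("port yaw",np.degrees(np.arctan2(q[:,1].mean()*1000-cc[1],q[:,0].mean()*1000-cc[0])))
st=env.get_state(); print(st["orientation"],st["time_s"])
for y in (68.8,-111.2):
  for dy in (0,-30,-60,-75):
    q=env.ik([.4115,.261,.106],[np.pi,0,np.radians(y+dy)]); print(y,dy,None if q is None else np.round(q,2))
```

```text
L rim (445.30584716796875, 235.0035858154297) 97.80160522460938
port 19 [0.4789 0.2851 0.0337]
port yaw 56.109671897381396
R rim (432.0303039550781, -384.6251220703125) 56.98571014404297
port 34 [ 0.4364 -0.3762  0.0317]
port yaw 62.29601752110281
[-3.14100932e+00 -4.80404226e-05  2.82175999e+00] 0.3
68.8 0 [-0.82  0.66  0.29  2.09 -0.42  0.45 -0.57]
68.8 -30 [-0.9   0.68  0.41  2.1  -0.58  0.48 -0.94]
68.8 -60 [-0.96  0.7   0.51  2.1  -0.7   0.52 -1.34]
68.8 -75 [-0.99  0.71  0.57  2.1  -0.75  0.54 -1.55]
-111.2 0 [-0.42  0.65 -0.3   2.08  0.41  0.47  1.74]
-111.2 -30 [-0.5   0.64 -0.18  2.09  0.26  0.44  1.37]
-111.2 -60 [-0.57  0.64 -0.08  2.09  0.12  0.42  0.98]
-111.2 -75 [-0.6   0.63 -0.03  2.09  0.05  0.42  0.79]
```

Run:
```python
from rig import env
import cv2,numpy as np
env.move_to([.4115,.261,.24],[np.pi,0,np.radians(68.8)])
cp=env.camera_params("wrist"); p,d=env.capture("wrist")
np.savez("wrist.npz",p=p,d=d,K=cp["intrinsics"],E=cp["extrinsics"]); print(cp, env.get_state()["time_s"],env.get_state()["ee_pos"])
cv2.imwrite("pics/w1.png",p[...,::-1])
```

```text
{'intrinsics': array([[309.70691629,   0.        , 320.19267899],
       [  0.        , 309.70691629, 200.10137786],
       [  0.        ,   0.        ,   1.        ]]), 'extrinsics': array([[ 9.33313242e-01,  3.46209592e-01,  9.52119289e-02,
         4.35597769e-01],
       [-3.59063183e-01,  9.00015483e-01,  2.47074405e-01,
         3.25975489e-01],
       [-1.52681218e-04, -2.64784912e-01,  9.64307486e-01,
         3.64049678e-01],
       [ 0.00000000e+00,  0.00000000e+00,  0.00000000e+00,
         1.00000000e+00]])} 1.875 [0.41120871 0.26255084 0.23992522]
```

View pics/w1.png

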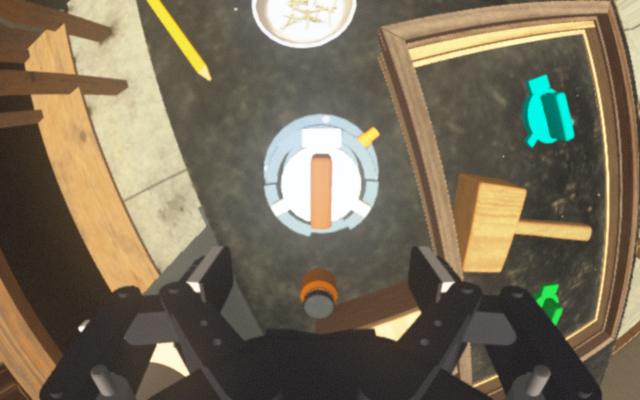

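The wrist view shows the handle at (320,190), the key at (321,138), the port at (369,137) and the pot centred near (321,177). Next I'll refine the handle yaw, port yaw and pot centre from these pixels and the depth.

```bash
cat >> h.py <<'E'
def fcloud(d,K,E):
    v,u=np.mgrid[:400,:640].astype(float)
    a=(u-K[0,2])/K[0,0]; b=(v-K[1,2])/K[1,1]; th=np.hypot(a,b)+1e-9
    k=np.tan(th)/th
    return np.stack([a*k*d,-b*k*d,-d],-1)@E[:3,:3].T+E[:3,3]
E
cat > meas.py <<'E'
import cv2,numpy as np
from h import fcloud
from scipy.optimize import least_squares
def meas(p,d,K,E):
    P=fcloud(d,K,E); p=p.astype(int); c0=np.array([.4115,.2615]); z=P[...,2]
    rr=np.hypot(*(P[...,:2]-c0).transpose(2,0,1))
    sat=p.max(-1)-p.min(-1)
    h=(z>.095)&(z<.13)&(rr<.045)
    r=cv2.minAreaRect((P[h][:,:2]*1000).astype(np.float32)); print("handle",h.sum(),np.median(z[h]).round(4),np.round(r[0],1),np.round(r[1],1),r[2])
    # pot body outer circle: foot at z<.03, rr .05-.08
    f=(z>.0575)&(z<.074)&(rr<.066)&(rr>.03)
    q=P[f][:,:2]; a=np.arctan2(*(q-c0).T[::-1]); R=np.hypot(*(q-c0).T)
    b=np.digitize(a,np.linspace(-np.pi,np.pi,37)); e=np.array([q[b==i][np.argsort(R[b==i])[-max(1,(b==i).sum()//20)]] for i in range(1,37) if (b==i).sum()>8])
    s=least_squares(lambda x:np.hypot(*(e-x[:2]).T)-x[2],[*c0,.056],loss="soft_l1",f_scale=.001); print("pot",s.x.round(4)); c=s.x[:2]
    m=(p[...,0]-p[...,2]>90)&(rr>.055)&(rr<.1)&(z>.01)&(z<.07); m=cv2.morphologyEx(m.astype(np.uint8),cv2.MORPH_OPEN,np.ones((3,3)))>0
    q=P[m][:,:2]; t=np.median(q,0); print("port",m.sum(),t.round(4),np.median(z[m]).round(3),"yaw",np.degrees(np.arctan2(*(t-c)[::-1])))
    k=(z>.075)&(z<.088)&(rr<.06); 
    print("lid top z",np.median(z[k]),k.sum())
E
python3 -c "
import numpy as np;from meas import *
f=np.load('wrist.npz');meas(f['p'],f['d'],f['K'],f['E'])"
```

```text
handle 1608 0.118 [413.4 267.1] [61.7 18.1] 68.28547668457031
pot [0.4131 0.2666 0.0555]
port 232 [0.4756 0.2892] 0.036 yaw 19.84630834981227
lid top z 0.08036134940425105 4443
```

Run:
```python
from rig import env
from meas import *
for i in range(2):
    env.wait(.2); cp=env.camera_params("wrist"); e=env.get_state()["ee_pos"]; p,d=env.capture("wrist"); print(e,env.get_state()["orientation"])
    meas(p,d,cp["intrinsics"],cp["extrinsics"])
```

```text
[0.41129744 0.26174855 0.23987902] [-3.14155462e+00  4.18724081e-05  1.20199419e+00]
handle 1612 0.1179 [413.8 267.3] [61.9 17.9] 68.49595642089844
pot [0.4131 0.2667 0.0555]
port 226 [0.476  0.2891] 0.036 yaw 19.637974212588592
lid top z 0.08037841960993197 4463
[0.41147087 0.26110415 0.23997122] [3.14157030e+00 5.48270362e-05 1.20093186e+00]
handle 1539 0.118 [414.3 267.9] [60.6 17.5] 68.53501892089844
pot [0.413  0.2667 0.0556]
port 230 [0.4758 0.2893] 0.036 yaw 19.770200301135326
lid top z 0.08036533633712034 4501
```

Run:
```python
from rig import env
from meas import *
from h import cloud
f=np.load("side.npz"); P=cloud(f["p"],f["d"],f["K"],f["E"]); z=P[...,2]
m=(z>.095)&(z<.13)&(np.hypot(P[...,0]-.412,P[...,1]-.264)<.05); q=P[m]; print("side",m.sum(),q.mean(0),q.min(0),q.max(0))
for y in (68.6-90,):
    env.move_to([.412,.264,.2],[np.pi,0,np.radians(y+0)]); env.wait(.4)
    cp=env.camera_params("wrist"); p,d=env.capture("wrist"); meas(p,d,cp["intrinsics"],cp["extrinsics"])
    print(env.get_state()["ee_pos"],cp["extrinsics"][:3,3])
print(env.get_state()["time_s"])
```

```text
side 85 [0.41193006 0.24948908 0.10978093] [0.39600828 0.22916234 0.09517419] [0.43224018 0.29151476 0.11995472]
handle 2524 0.1177 [414.  266.6] [61.6 17.7] 68.47875213623047
pot [0.4132 0.2662 0.0554]
port 300 [0.4757 0.2874] 0.036 yaw 18.7319244711467
lid top z 0.08038851957897017 4991
[0.41203138 0.26399366 0.20007064] [0.47491632 0.24008419 0.32412654]
3.9167
```

Run:
```python
from rig import env
import numpy as np
r=np.radians
def st(t):
    s=env.get_state(); print(t,round(s["time_s"],2),np.round(s["ee_pos"],4),np.round(s["orientation"],3),"F",np.round(s["contact_force"],1),"w",round(s["grip_width"],4),np.round(s["grip_force"],1))
env.gripper_to(.055,40)
env.move_to([.4139,.267,.17],[np.pi,0,r(68.5)]); st("above")
print(env.movel([.4139,.267,.106],vel=.08,threshold=8)); env.wait(.2); st("down")
env.gripper_to(.0,40); env.wait(.2); st("grip")
```

```text
above 5.44 [0.414  0.2668 0.17  ] [3.142 0.    1.194] F [-0.3 -0.2 -0.4] w 0.055 0.0
False
down 6.59 [0.4141 0.2672 0.1065] [ 3.141e+00 -1.000e-03  1.196e+00] F [ 0.  -0.1 -0.1] w 0.0553 0.0
grip 7.21 [0.4139 0.2671 0.1062] [-3.142 -0.     1.196] F [-1.  -1.1  5.3] w 0.0174 39.7
```

Run:
```python
from rig import env
import numpy as np
r=np.radians
def st(t):
    s=env.get_state(); print(t,round(s["time_s"],2),np.round(s["ee_pos"],4),np.round(np.degrees(s["orientation"][2]),1),"F",np.round(s["contact_force"],1),"T",np.round(s["torque"],2),"w",round(s["grip_width"],4))
a=np.array([.4139,.267]);b=np.array([.4134,.2665])
for i in range(1,6):
    c=a+(b-a)*i/5; env.move_to([*c,.106],[np.pi,0,r(68.5-49.2*i/5)]); st(i)
    if np.abs(env.get_state()["contact_force"]).max()>35: break
env.wait(.3); st("turned")
import cv2
p,d=env.capture("wrist"); cv2.imwrite("pics/w2.png",p[...,::-1])
```

```text
1 7.46 [0.414  0.267  0.1062] 58.6 F [-0.8 -0.5  5.6] T [-0.01  0.25 -0.19] w 0.0177
2 7.71 [0.414  0.2669 0.1062] 48.8 F [-0.6 -0.1  5.1] T [-0.01  0.15 -0.26] w 0.0177
3 7.96 [0.4139 0.2668 0.1062] 39.0 F [-0.1 -1.2  5.3] T [ 0.    0.14 -0.19] w 0.0173
4 8.21 [0.4132 0.2664 0.1055] 29.5 F [-0.7  1.3 -2.7] T [-0.05 -0.02  0.04] w 0.0176
5 8.46 [0.4132 0.2664 0.1057] 19.7 F [ 0.3 -0.3 -1.7] T [ 0.01 -0.01  0.  ] w 0.0177
turned 8.76 [0.4135 0.2665 0.106 ] 19.4 F [-0.1 -0.5 -1.3] T [ 0.04  0.02 -0.03] w 0.0173
```

View pics/w2.png

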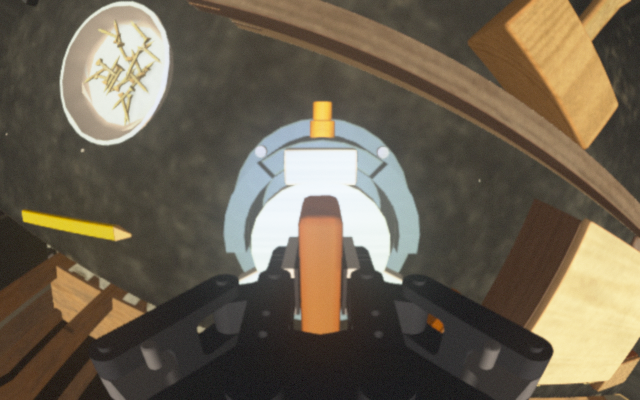

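The key (321,167) is centred in the wide notch under the port (322,118), and the lugs no longer bear on the rim. Now I'll lower the lid.

Run:
```python
from rig import env
import numpy as np
def st(t):
    s=env.get_state(); print(t,round(s["time_s"],2),np.round(s["ee_pos"],4),np.round(np.degrees(s["orientation"][2]),1),"F",np.round(s["contact_force"],1),"w",round(s["grip_width"],4))
print(env.movel([.4134,.2665,.0945],vel=.03,threshold=10)); env.wait(.2); st("low")
```

```text
True
low 9.38 [0.4135 0.2666 0.0962] 19.3 F [-0.6 -0.7  6.9] w 0.0172
```

Run:
```python
from rig import env
import numpy as np,cv2
from meas import meas
from h import fcloud
env.gripper_to(.05); env.wait(.1)
s=env.get_state(); x,y,z=s["ee_pos"]
env.movel([x,y,.2],vel=.1); env.wait(.4)
cp=env.camera_params("wrist"); p,d=env.capture("wrist"); meas(p,d,cp["intrinsics"],cp["extrinsics"])
P=fcloud(d,cp["intrinsics"],cp["extrinsics"]); c=np.array([.4134,.2665]); a=np.radians(19.3)
for t in (0,120,240):
    for rr in (.047,):
        q=c+rr*np.array([np.cos(a+np.radians(t)),np.sin(a+np.radians(t))])
        m=np.hypot(*(P[...,:2]-q).transpose(2,0,1))<.004; print(t,m.sum(),np.median(P[m][:,2]).round(4))
cv2.imwrite("pics/w3.png",p[...,::-1]); s=env.get_state(); print(s["time_s"],s["contact_force"],s["grip_width"])
```

```text
handle 1915 0.108 [413.4 266.9] [60.9 17.7] 19.092283248901367
pot [0.4132 0.2663 0.0551]
port 326 [0.4751 0.2882] 0.036 yaw 19.47474527666724
lid top z 0.08127125464202214 48
0 76 0.0705
120 58 0.0702
240 60 0.0704
11.5417 [-0.43294176  0.19814905  0.16508505] 0.0498806788649264
```

View pics/w3.png

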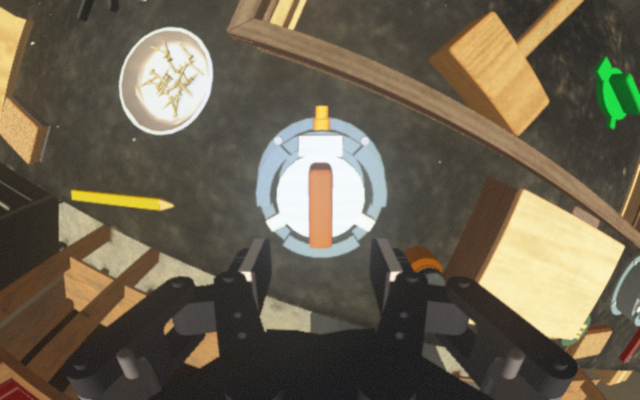

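The lid is home: all three lugs measure about 70 mm and sit in their notches, the handle top is at 108 mm, and the gripper is clear.

```bash
python3 -c "
from rig import env
print(env.hand_in())"
```

```text
the job is handed in; nothing more can be done
None
```

The loose lid on the left pot was turned on the rim and let down, it sits flush with all three lugs in their notches, and the job was handed in at about 11.5 s; the closed pot was not touched.

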